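# Release a slotted link from a twin drilling fixture

### The arm

A 6-joint arm with a two-finger parallel gripper is mounted at the origin on the work surface. World frame = base frame: x ahead of the robot, y to its left, z up, the work surface at z = 0. Lengths are in m, angles in degrees, forces in N, time in s.
With the tool pointing down it reaches from about 0.375 to 0.9 m from the base axis. Payload 3.1 kg.
Tool frame: the origin (TCP) lies where the fingers leave the gripper's body, on its centre line; the fingertips stand 70 mm ahead of it and the grasp point (between the pads) lies 51 mm ahead of it; z points along the fingers, y is the line along which they close (so a half turn about z gives the same grasp; the last joint's range is limited). The gripper opens to 87 mm and grips with 3 to 60 N. Pads are 19 mm wide; open, the fingers measure 117 mm over their backs; the gripper's body (75 mm by 190 mm) begins 51 mm behind the grasp point.
Start: joints at [-78.753, 30.224, 82.088, -0, 67.689, -10.227], TCP at [0.229, -0.582, 0.292] pointing down, gripper open.
Joint ranges: [-176.69, 176.69], [-43.24, 126.21], [12.49, 139.97], [-82, 262], [0, 151.66], [-163.58, 163.58]. Speed limits (degrees/s): [159.86, 159.86, 180, 180, 180, 180].

### API

Orientations are given as a 3x3 rotation matrix whose columns are the frame's x, y, z axes.
In Python, from rig import readout, capture, calibration, bot, look_for gives the robot as it stands. The module is installed in compiled form; this text tells all that it offers.
- The arm moves only by the shell command python3 -m pendant 'ROWS'. ROWS is JSON, a list of rows, each a list of 7 numbers: the shift along the tool's x, y, z normalised to -1 to 1, where 1 is 200 mm, then the turn, a rotation vector about the tool's x, y, z normalised to -1 to 1, where 1 is 180 degrees, then the closure, from -1 (fully open) to 1 (shut). In form: [[dx, dy, dz, ax, ay, az, grip], ...]. A call has 1 to 8 rows; each row is the pose to reach, as a shift and turn from the pose commanded when the call began, along the tool's axes at that moment, turning the shorter way round; what a row does not reach only later rows make up. A row lasts 1/10 s, in which the tool goes at most 50 mm and 8.59 degrees, less where a joint would pass 70% of its speed; a pose out of reach is approached as far as the arm can. A call with a number of a shift or a turn outside -1 to 1 is refused whole. A call with a gripper value outside its range is refused whole. The fingers move at their own pace and stop on an object; the grip force is fixed at half the most. Time passes only in rows, so rows that repeat a pose let the fingers close. It gives the time, the measured TCP pose, the force, the opening and the grip force at its end, in the units of the state.
- readout.read_state(): the state, without advancing time (a new reading comes with each control period).
- capture(name): name is "scene" or "top" or "wrist"; returns (picture, depth): 384x512x3 uint8, red, green, blue; 384x512 float32, m along the optical axis (not along the pixel's ray), 0 where there is no reading.
- calibration(name): a dict with "mtx" (3x3 intrinsics, pixels), "k1" (the pictures are not rectified: a ray, as slopes to the right and down, at radius r is drawn at 1 + k1 r^2 times it, then the intrinsics apply), "T" (4x4, takes a point from camera to world coordinates); the wrist camera has in their place "mount" (4x4, takes a point from camera to tool coordinates, whose origin is the TCP and whose axes are the flange's). Camera axes: x right, y down, z forward; pixel columns grow to the right and rows downward; lengths in m; the calibration is good to about 2 mm. A picture is of the moment at which its call begins: read the wrist's pose just before it. calibration takes no time and is no camera call.
- bot.hand_in(): hands the job in; it is judged then, once.
Trained networks look in the newest picture that a camera, given by its name, has taken for a name from the list of things; names that differ only in an ending like _2 or _b are one class to them, and where a whole thing is asked for, a point or a joint stands for the part that bears it (a point fixed in the world has none). Each returns a list of dicts, best first, with "conf" (0 to 1); they miss things now and then, are a little off and sometimes report something else, mostly with a low value. They report only what shows in the picture. A call takes as long as a camera call. They do not tell look-alikes from the thing itself.
- look_for(thing, camera): "extent" ([left, top, right, bottom] in pixels, round what is visible of it).
The state is a dict: "time_s": time; "joint_positions": joint angles; "qvel": joint speeds; "tau": joint torques, N m; "position": TCP position; "tcp_rot": TCP orientation; "force": force on the tool from outside, world axes, zero at the start; "moment": the same for the moment, N m; "opening": opening from 0.0 (shut) to 1.0 (fully open); "grasp_force": force on a finger pad.
Only numpy, scipy, OpenCV 4.12 (cv2) and the standard library are available. Lean on these libraries where they do the work, as an engineer would, in place of code of your own. Each camera call takes 0.05 s, during which the arm holds its last target. There are 200 camera calls.

### The job

Unlock the nest that holds the slotted link: pull its spring collar up, turn it anticlockwise to its parked position and let go so that it stays up. Then lift the link's free end over the lip, draw the link out endwise from under the roof, and lay it flat in the wide empty lane of the grey-green tray. Leave that collar parked up, leave the other nest locked with its link, and do not disturb the other things on the bench.

Things in the scene. Friction and masses are not known exactly. Their poses are not given: they have to be found in the camera images.
- fixture: Twin drilling fixture, fixed. Dark steel base plate 240 x 170 x 10 mm; origin at the centre of its underside, x from the lip (free) end to the collar end, z up. Two equal nests along x, at y = +42 mm (left) and -42 mm (right). In each a link lies, from x = -95 to +85 mm, on a rib 16 mm wide with its top at z = 30 mm, so fingers can pass 20 mm down beside the link.
- lip_left (a point): Top middle of the left nest's lip (the right one is alike): block across the free end, fixture x = -110 to -98 mm, 26 mm wide, top at z = 44 mm, 14 mm above the link's underside.
- roof_left (a point): Middle of the front lower edge of the left nest's roof (the right is alike; fixture x 32, z 46 mm; 10 mm above the link's top). The roof runs from x = 32 to 99 mm, 54 mm wide, 12 mm thick, on two cheeks 2 mm clear of the link each side; an end stop closes it at x = 89 mm. A vertical pin 9 mm in diameter comes down through it at x = 60 mm into the link's hole. The collar stands on it above the pin.
- nest_left (a point): Centre of a link fully home in the left nest (fixture x -5, y +42, z 33 mm).
- nest_right (a point): Centre of a link fully home in the right nest (fixture x -5, y -42, z 33 mm).
- collar_left (a point): Spring collar of the left nest: upright knurled steel cylinder, 38 mm in diameter, 40 mm high, its underside 2 mm above the roof (fixture z 60 to 100 mm) when locked. The point lies on its axis 26 mm above its underside, a good height to grip, and moves with it. A dark rib on its top points to fixture +x when locked.
- collar_right (a point): The same on the right nest's collar.
- pull_left (a joint): How far the left collar and its pin are pulled up, m: 0 = locked down, about 0.0175 = parked on its ledge, 0.026 = top stop. The spring and weight press down with about 7 N at 0, 12 N at the top. The pin is clear of a link lying home from 0.006, wholly inside the roof from 0.016. Let go off its ledge it springs back to 0.
- pull_right (a joint): The same for the right collar.
- turn_left (a joint): Turn of the left collar, rad, anticlockwise seen from above: 0 = locked (a slot stops it turning until it is pulled up at least 0.018), 1.3 = end stop. Let go anywhere from about 0.3 to 1.3 it rests on the ledge; properly parked is about 1.1 (beyond 0.7). It turns with slight friction.
- turn_right (a joint): The same for the right collar.
- slotted_mid (a point): Centre (half-way up) of the slotted link: flat steel bar 180 x 30 x 6 mm, 0.15 to 0.27 kg, x from free end to pinned end (along fixture x at the start), z up. A slot 46 x 12 mm lies 37 to 83 mm from the centre towards the free end, a 13 mm hole at the pinned end. It may be in either nest. Its long edges are free to be gripped anywhere short of the roof.
- slotted_head (a point): Middle of the slotted link's free end face (90 mm from its centre, towards the lip).
- slotted_tail (a point): Middle of the slotted link's pinned end face (90 mm from its centre, under the roof).
- plain_mid (a point): Centre of the other link, same size, with a round hole instead of the slot at its free end; in the other nest; to be left there.
- lane (a point): Centre of the floor of the tray's wide empty lane, 250 x 113 mm inside, x along the tray, z up. The floor is 5 mm above the bench; grey-green outer walls 28 mm above the bench, divider on the -y side 23 mm. The tray (260 x 180 mm outside) is fixed.
- spare: Bystander: a finished link 180 x 30 x 6 mm lying in the tray's narrow lane.
- offcut: Bystander: short aluminium tube standing up, 28 mm in diameter, 70 mm high; origin under its centre.
- bush: Bystander: brass bush standing, 44 mm in diameter, 40 mm high; origin under its centre.
- tub: Bystander: clear plastic tub, 64 mm in diameter, 100 mm high; origin under its centre.
- spanner: Bystander: spanner 190 mm long lying on the bench.
- nut: Bystander: large steel hexagon 48 mm wide, 18 mm high.
- slotted: The slotted link as a  origin at the centre of its underside, axes as slotted_mid.
Mind the look-alikes: they are no part of the job. What is shaped like the slotted but blue is not meant.

How it is judged (in metres and radians):
On the way, in this order (a step that is already met when the one before it is completed fails the run):
1. the slotted link's collar is pulled up, turned and left parked, released, with the link still home (((distance between plain_mid and nest_right below 0.02 m and value of joint pull_left above 0.014 m and value of joint turn_left above 0.7 rad and contact force between the fingers and fixture below 0.1 N and value of joint pull_right below 0.004 m and distance between slotted_mid and nest_left below 0.02 m) or (distance between plain_mid and nest_left below 0.02 m and value of joint pull_right above 0.014 m and value of joint turn_right above 0.7 rad and contact force between the fingers and fixture below 0.1 N and value of joint pull_left below 0.004 m and distance between slotted_mid and nest_right below 0.02 m))), for 0.2 s.
2. the link's free end is over and past the lip while its other end is still under the roof (x of slotted_head in the frame of fixture below -0.12 m and z of slotted_head in the frame of fixture above 0.044 m and x of slotted_tail in the frame of fixture above 0.034 m and z of slotted_tail in the frame of fixture below 0.046 m), for 0.05 s.
At the end, for the whole second after the job is handed in: The slotted link lies flat (0.05 rad) and at rest on the floor of the wide lane, its centre within 45 mm of the lane centre along x and y; the collar it came from is still parked (up over 14 mm, turned over 0.7 rad); the other collar is down (under 4 mm), the plain link within 20 mm of home (((distance between plain_mid and nest_right below 0.02 m and value of joint pull_left above 0.014 m and value of joint turn_left above 0.7 rad and value of joint pull_right below 0.004 m) or (distance between plain_mid and nest_left below 0.02 m and value of joint pull_right above 0.014 m and value of joint turn_right above 0.7 rad and value of joint pull_left below 0.004 m)) and x of slotted_mid in the frame of lane between -0.045 and 0.045 m and y of slotted_mid in the frame of lane between -0.045 and 0.045 m and z of slotted_mid in the frame of lane between -0.001 and 0.007 m and angle between the z axis of slotted_mid and the z axis of lane, either way round below 0.05 rad and linear speed of slotted below 0.02 m/s); the robot touches nothing.
It fails at once if the other nest is unlocked or its link taken out ((distance between plain_mid and nest_left below 0.03 m and value of joint pull_left above 0.008 m) or (distance between plain_mid and nest_right below 0.03 m and value of joint pull_right above 0.008 m) or distance of plain_mid from where it was at the start of the episode above 0.02 m).
It fails at once if a bystander is pushed more than 30 mm (distance of any of spare, offcut, bush, tub, spanner, nut from where it was at the start of the episode above 0.03 m).
It also fails if it takes over 58 s, if anything falls off the work surface, if the arm or the gripper's body presses on something with over 40 N, if the wrist force passes 120 N, or if a joint passes its speed limit or range.

## Working session

There is one attempt and no reset: what is moved stays moved. The work goes in short steps, Python scripts to look and compute and a shell command to move; the robot and the scene stay as the last step left them, time stands still between calls to the robot, and variables do not carry over. Pictures are saved under pics/ and viewed, at most 10 in all, crops included, and the job is handed in when it is done.

```bash
mkdir -p pics
cat > h.py <<'E'
import numpy as np, cv2
from rig import readout, capture, calibration, bot, look_for
def cam(name, st=None):
    c=calibration(name); 
    if name=="wrist":
        T=np.eye(4); T[:3,:3]=np.array(st["tcp_rot"]); T[:3,3]=st["position"]; T=T@np.array(c["mount"])
    else: T=np.array(c["T"])
    return np.array(c["mtx"]),c["k1"],T
def ray(c,u,v):
    K,k1,T=c
    p=cv2.undistortPoints(np.array([[[u,v]]],float),K,np.array([k1,0,0,0,0.]))[0,0]
    d=T[:3,:3]@np.array([p[0],p[1],1.]); return T[:3,3],d
def onz(c,u,v,z):
    o,d=ray(c,u,v); return o+d*(z-o[2])/d[2]
def dep(c,D,u,v):
    o,d=ray(c,u,v); return o+d*float(D[int(round(v)),int(round(u))])
def proj(c,P):
    K,k1,T=c; q=T[:3,:3].T@(np.array(P,float)-T[:3,3]); x=q[:2]/q[2]; x=x*(1+k1*(x@x)); return K[:2,:2]@x+K[:2,2]
E
python3 - <<'E'
from h import *
np.set_printoptions(precision=4,suppress=True)
for n in ("top","scene"):
    p,D=capture(n); np.savez(f"{n}.npz",p=p,D=D); cv2.imwrite(f"pics/{n}.png",cv2.resize(p[:,:,::-1],(800,600)))
    c=cam(n); print(n,c[0][0],c[1],c[2])
    for t in ["fixture","slotted","plain_mid","collar_left","lane"]:
        for r in look_for(t,n)[:3]:
            e=r["extent"]; u,v=(e[0]+e[2])/2,(e[1]+e[3])/2
            print(t,round(r["conf"],2),np.round(e),dep(c,D,u,v))
s=readout.read_state();print(s)
E
```

```text
top [475.1978   0.     251.8363] -0.07573896815139243 [[ 0.0072 -0.99    0.1406  0.2976]
 [-0.9998 -0.0046  0.019   0.0723]
 [-0.0182 -0.1407 -0.9899  1.5227]
 [ 0.      0.      0.      1.    ]]
fixture 0.95 [182. 151. 245. 232.] [0.5397 0.2254 0.0136]
fixture 0.32 [273. 129. 294. 158.] [ 0.7023 -0.0018  0.006 ]
slotted 0.95 [194. 259. 248. 289.] [0.2764 0.1967 0.0117]
slotted 0.91 [111. 244. 128. 298.] [0.2819 0.5209 0.0092]
slotted 0.79 [187. 175. 204. 220.] [0.5173 0.2805 0.0325]
plain_mid 0.89 [216. 182. 232. 220.] [0.5051 0.188  0.0358]
collar_left 0.72 [196. 155. 210. 174.] [0.609  0.2479 0.1062]
collar_left 0.67 [180. 152. 250. 234.] [0.5375 0.2213 0.0083]
collar_left 0.48 [310. 133. 388. 228.] [ 0.5796 -0.2134  0.003 ]
lane 0.93 [309. 136. 384. 227.] [ 0.5777 -0.2058  0.0024]
lane 0.42 [225. 165. 232. 177.] [0.5892 0.1713 0.0993]
scene [419.0289   0.     257.4302] -0.0919816684407037 [[ 0.7807  0.421  -0.4618  1.0328]
 [ 0.6246 -0.5043  0.5963 -0.6305]
 [ 0.0181 -0.754  -0.6567  0.8747]
 [ 0.      0.      0.      1.    ]]
fixture 0.67 [257. 163. 349. 235.] [0.5897 0.1554 0.07
[... 402 characters left out ...]
234 0.2383 0.093 ]
collar_left 0.54 [302. 186. 320. 205.] [0.6123 0.1586 0.0956]
lane 0.82 [161. 242. 280. 354.] [ 0.6013 -0.2115  0.0057]
{'time_s': 0.6, 'joint_positions': array([-78.7541,  30.2209,  82.0886,   0.0008,  67.6898, -10.229 ]), 'qvel': array([-0.0031, -0.0112,  0.0357, -0.0005,  0.0136,  0.0274]), 'tau': array([ -0.0008, -43.9744, -17.689 ,   0.0633,   0.0507,  -0.    ]), 'position': array([ 0.2288, -0.5816,  0.2923]), 'tcp_rot': array([[ 0.9306,  0.3661,  0.    ],
       [ 0.3661, -0.9306, -0.    ],
       [ 0.    ,  0.    , -1.    ]]), 'force': array([-0.2177, -0.2718,  0.3142]), 'moment': array([-0.0325, -0.0187, -0.032 ]), 'grasp_force': 0.0, 'opening': 0.9985198818882419}
```

Run:
```python
from h import *
p=np.load("top.npz")["p"][110:320,90:400]
cv2.imwrite("pics/topc.png",cv2.resize(p[:,:,::-1],(800,542),interpolation=cv2.INTER_CUBIC))
p=np.load("scene.npz")["p"][110:260,200:370]
cv2.imwrite("pics/scc.png",cv2.resize(p[:,:,::-1],(680,600),interpolation=cv2.INTER_CUBIC))
```

```text
(no output)
```

View pics/topc.png

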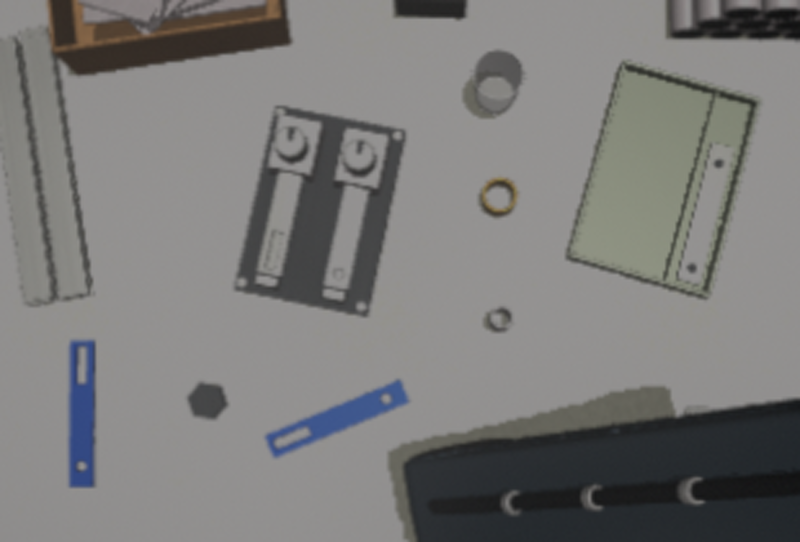

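View pics/scc.png

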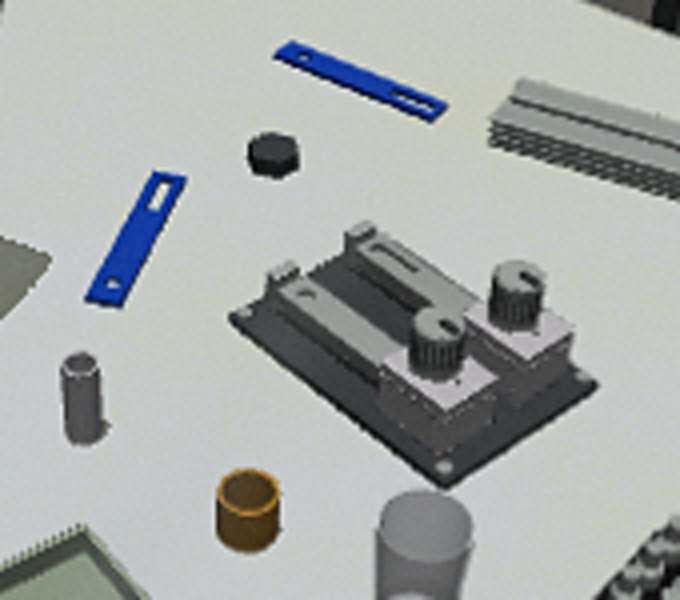

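Choice list, as top-image pixels:
- Grey slotted link in the left nest (196,197). This is the target.
- Plain grey link in the right nest (224,201).
- Blue look-alikes at (121,271) and (221,274).
- Spare link in the tray (366,193).

Both crops show the long slot in the left nest, the round hole in the right nest, and both collar ribs pointing to +x.

Run:
```python
from h import *
np.set_printoptions(precision=4,suppress=True)
c=cam("top")
f=lambda x,y:(90+x/2.581,110+y/2.581)
P=[onz(c,*f(*q),0.01) for q in [(277,107),(404,131),(368,315),(236,289)]]
P=np.array(P);print(P, P.mean(0)); d=(P[0]+P[1]-P[2]-P[3])/2; print("size",np.linalg.norm(d),np.linalg.norm(P[0]-P[1])); a=np.arctan2(d[1],d[0]);print("yaw",np.degrees(a))
m=P.mean(0);R=np.array([[np.cos(a),-np.sin(a)],[np.sin(a),np.cos(a)]])
print("collarL",m[:2]+R@[.06,.042],"link",m[:2]+R@[-.005,.042])
Q=np.array([onz(c,*f(*q),0.028) for q in [(622,62),(760,101),(708,297),(568,258)]])
print(Q,Q.mean(0)); d=(Q[0]+Q[1]-Q[2]-Q[3])/2;b=np.arctan2(d[1],d[0]);print("tray",np.linalg.norm(d),np.linalg.norm(Q[0]-Q[1]),np.degrees(b))
print(calibration("wrist"))
```

```text
[[0.6735 0.2812 0.01  ]
 [0.6427 0.1196 0.01  ]
 [0.4101 0.162  0.01  ]
 [0.4413 0.3268 0.01  ]] [0.5419 0.2224 0.01  ]
size 0.23649047103396728 0.16450247547937186
yaw -10.741272616170152
collarL [0.6087 0.2525] link [0.5448 0.2646]
[[ 0.7284 -0.1542  0.028 ]
 [ 0.6791 -0.3266  0.028 ]
 [ 0.4328 -0.2545  0.028 ]
 [ 0.48   -0.0836  0.028 ]] [ 0.5801 -0.2047  0.028 ]
tray 0.25747078739828533 0.17928280050387957 -16.104637624494806
{'mtx': array([[269.4769,   0.    , 254.9808],
       [  0.    , 269.4769, 189.7898],
       [  0.    ,   0.    ,   1.    ]]), 'k1': -0.0416220662343193, 'mount': array([[ 0.    , -0.9552, -0.2961,  0.0822],
       [ 1.    ,  0.0001, -0.0001, -0.0002],
       [ 0.0001, -0.2961,  0.9552, -0.0925],
       [ 0.    ,  0.    ,  0.    ,  1.    ]])}
```

```bash
M='python3 -m pendant'
python3 -m pendant '[[0.738,-0.814,0,0,0,0,-1],[0.738,-0.814,0,0,0,0,-1],[0.738,-0.814,0,0,0,0,-1],[0.738,-0.814,0,0,0,0,-1],[0.738,-0.814,0,0,0,0,-1],[0.738,-0.814,0,0,0,0,-1]]' | tail -c 400
python3 -m pendant '[[0.738,-0.814,0,0,0,0,-1],[0.738,-0.814,0,0,0,0,-1],[0.738,-0.814,0,0,0,0,-1],[0.738,-0.814,0,0,0,0,-1],[0.738,-0.814,0,0,0,0,-1],[0.738,-0.814,0,0,0,0,-1]]' | tail -c 400
python3 -m pendant '[[0.738,-0.814,0,0,0,0,-1],[0.738,-0.814,0,0,0,0,-1],[0.738,-0.814,0,0,0,0,-1],[0.738,-0.814,0,0,0,0,-1],[0.738,-0.814,0,0,0,0,-1],[0.738,-0.814,0,0,0,0,-1]]' | tail -c 400
python3 -m pendant '[[0.738,-0.814,0,0,0,0.179,-1],[0.738,-0.814,0,0,0,0.179,-1],[0.738,-0.814,0,0,0,0.179,-1],[0.738,-0.814,0,0,0,0.179,-1],[0.738,-0.814,0,0,0,0.179,-1],[0.738,-0.814,0,0,0,0.179,-1],[0.738,-0.814,0,0,0,0.179,-1],[0.738,-0.814,0,0,0,0.179,-1]]' | tail -c 400
cat > w.py <<'E'
from h import *
import sys
np.set_printoptions(precision=4,suppress=True)
s=readout.read_state(); p,D=capture("wrist"); c=cam("wrist",s)
np.savez("wrist.npz",p=p,D=D,T=c[2]); cv2.imwrite(f"pics/{sys.argv[1]}.png",cv2.resize(p[:,:,::-1],(800,600)))
print(s["position"],s["joint_positions"],s["tcp_rot"])
for t in sys.argv[2:]:
    for r in look_for(t,"wrist")[:3]:
        e=r["extent"]; u,v=(e[0]+e[2])/2,(e[1]+e[3])/2
        print(t,round(r["conf"],2),np.round(e),dep(c,D,u,v))
E
python3 w.py w1 collar_left slotted plain_mid fixture
```

```text
time_s: 1.2
position: [0.3072, -0.3734, 0.2925]
tcp_rot: [[0.929, 0.369, -0.0], [0.369, -0.929, 0.001], [0.0, -0.001, -1.0]]
force: [0.3, -0.4, 0.7]
opening: 1.003
grasp_force: 0.0
time_s: 1.8
position: [0.3855, -0.17, 0.2926]
tcp_rot: [[0.929, 0.369, 0.001], [0.369, -0.929, -0.001], [0.001, 0.001, -1.0]]
force: [-0.1, -0.7, 0.3]
opening: 1.001
grasp_force: 0.0
time_s: 2.4
position: [0.4646, 0.0351, 0.2924]
tcp_rot: [[0.93, 0.369, 0.003], [0.369, -0.93, -0.001], [0.002, 0.002, -1.0]]
force: [1.0, -0.6, -0.5]
opening: 1.003
grasp_force: 0.0
time_s: 3.2
position: [0.5402, 0.2381, 0.2919]
tcp_rot: [[0.982, -0.189, -0.001], [-0.189, -0.982, -0.001], [-0.001, 0.001, -1.0]]
force: [0.3, -0.9, -1.2]
opening: 1.0
grasp_force: 0.0
[0.5402 0.2381 0.2919] [ 12.9661  27.5846  87.1828  -0.0583  65.3032 113.8706] [[ 0.982  -0.1888 -0.001 ]
 [-0.1888 -0.982  -0.0012]
 [-0.0008  0.0013 -1.    ]]
collar_left 0.76 [210. 101. 247. 139.] [0.613  0.2519 0.0994]
collar_left 0.38 [211.  97. 249. 138.] [0.6152 0.25   0.1006]
slotted 0.77 [221. 142. 242. 231.] [0.5254 0.2741 0.0352]
plain_mid 0.89 [284. 143. 305. 231.] [0.5082 0.1899 0.0359]
plain_mid 0.35 [200.  68. 334. 245.] [0.551  0.219  0.0099]
plain_mid 0.15 [291. 101. 327. 135.] [0.5996 0.1712 0.1033]
fixture 0.87 [199.  66. 328. 241.] [0.556  0.2236 0.0098]
fixture 0.67 [223. 141. 248. 228.] [0.5268 0.2674 0.035 ]
```

View pics/w1.png

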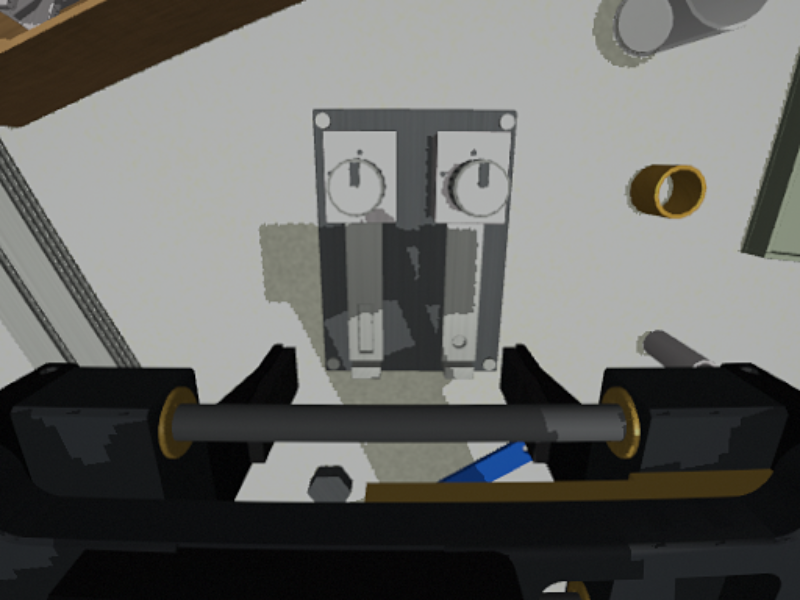

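The left nest holds the link with the slot (slot at 366,328) and its collar is at (357,188). The right link has the round hole at (459,342).

```bash
cat > cloud.py <<'E'
from h import *
def cloud():
    z=np.load("wrist.npz"); K,k1,_=cam("top") ; c=calibration("wrist"); K=np.array(c["mtx"]);T=z["T"];D=z["D"]
    v,u=np.mgrid[:384,:512]; pts=np.stack([u,v],-1).reshape(-1,1,2).astype(float)
    q=cv2.undistortPoints(pts,K,np.array([c["k1"],0,0,0,0.]))[:,0]
    d=D.reshape(-1,1); P=np.hstack([q*d,d])@T[:3,:3].T+T[:3,3]
    P[d[:,0]==0]=np.nan; return P.reshape(384,512,3)
E
python3 - <<'E'
from cloud import *
np.set_printoptions(precision=4,suppress=True)
P=cloud(); Z=P[...,2]
def near(x,y,r): return np.hypot(P[...,0]-x,P[...,1]-y)<r
for n,(x,y) in dict(L=(.611,.252),R=(.597,.171)).items():
    m=near(x,y,.032)&(Z>.093)&(Z<.112); q=P[m]; (cx,cy),r=cv2.minEnclosingCircle(q[:,:2].astype(np.float32))
    print("collar",n,len(q),cx,cy,r,np.median(q[:,2]),q[:,:2].mean(0), (q[:,:2].max(0)+q[:,:2].min(0))/2)
for n,(x,y) in dict(L=(.5255,.268),R=(.510,.186)).items():
    m=near(x,y,.09)&(Z>.031)&(Z<.041)&(abs((P[...,0]-x)*.187+(P[...,1]-y)*.982)<.03); q=P[m][:,:2].astype(np.float32)
    print("link",n,len(q),np.median(P[m][:,2]),cv2.minAreaRect(q),np.percentile((q-q.mean(0))@[[.982,.187],[-.187,.982]],[0,2,50,98,100],axis=0).T,q.mean(0))
E
```

```text
collar L 1040 0.613157331943512 0.2531689703464508 0.019044481217861176 0.10001979337879394 [0.6134 0.253 ] [0.6134 0.2533]
collar R 1057 0.597274899482727 0.17146635055541992 0.019330210983753204 0.09994553254109728 [0.5973 0.1722] [0.5968 0.1719]
link L 1690 0.03586936120768916 ((0.5204654932022095, 0.2723103165626526), (0.028635580092668533, 0.12813952565193176), 79.10077667236328) [[-0.0716 -0.0707  0.0054  0.055   0.0565]
 [-0.0142 -0.0138  0.0001  0.0138  0.0146]] [0.5279 0.2707]
link R 2023 0.03580302282349307 ((0.5149616599082947, 0.18951186537742615), (0.040506910532712936, 0.1642182320356369), 84.12320709228516) [[-0.0762 -0.0666  0.002   0.0584  0.0875]
 [-0.0159 -0.0148 -0.0001  0.0146  0.0262]] [0.5077 0.1901]
```

```bash
python3 -m pendant '[[0.344,-0.143,0.2,0,0,0,-0.4],[0.344,-0.143,0.2,0,0,0,-0.4],[0.344,-0.143,0.4,0,0,0,-0.4],[0.344,-0.143,0.55,0,0,0,-0.4],[0.344,-0.143,0.7,0,0,0,-0.4],[0.344,-0.143,0.775,0,0,0,-0.4],[0.344,-0.143,0.775,0,0,0,-0.4],[0.344,-0.143,0.775,0,0,0,-0.4]]'
python3 -m pendant '[[0,0,0,0,0,0,1],[0,0,0,0,0,0,1],[0,0,0,0,0,0,1],[0,0,0,0,0,0,1],[0,0,0,0,0,0,1],[0,0,0,0,0,0,1]]'
```

```text
time_s: 4.25
position: [0.6134, 0.2558, 0.1382]
tcp_rot: [[0.982, -0.187, 0.001], [-0.187, -0.982, 0.0], [0.001, -0.001, -1.0]]
force: [0.2, 0.2, 0.6]
opening: 0.697
grasp_force: 0.0
time_s: 4.85
position: [0.6129, 0.2539, 0.1386]
tcp_rot: [[0.983, -0.185, 0.0], [-0.185, -0.983, -0.004], [0.001, 0.004, -1.0]]
force: [-0.9, -5.1, 5.6]
opening: 0.424
grasp_force: 30.0
```

```bash
python3 -m pendant '[[0,0.005,-0.03,0,0,0,1],[0,0.005,-0.06,0,0,0,1],[0,0.005,-0.09,0,0,0,1],[0,0.005,-0.11,0,0,0,1],[0,0.005,-0.115,0,0,0,1],[0,0.005,-0.115,0,0,0,1]]'
python3 - <<'E'
from h import *
for n in ("scene",):
    p,D=capture(n); 
    for r in look_for("collar_left",n)[:3]: print(r)
print(readout.read_state()["moment"])
E
```

```text
time_s: 5.45
position: [0.6127, 0.2537, 0.1591]
tcp_rot: [[0.983, -0.186, -0.0], [-0.186, -0.983, -0.002], [0.0, 0.002, -1.0]]
force: [3.5, -4.8, -9.6]
opening: 0.421
grasp_force: 30.0
{'extent': [328.5, 172.7, 338.4, 186.6], 'conf': 0.65}
[-0.72405317 -0.67095275  0.02632348]
```

```bash
python3 -m pendant '[[0,0,-0.01,0,0,-0.03,1],[0,0,-0.01,0,0,-0.07,1],[0,0,-0.01,0,0,-0.11,1],[0,0,-0.01,0,0,-0.15,1],[0,0,-0.01,0,0,-0.19,1],[0,0,-0.01,0,0,-0.23,1],[0,0,-0.01,0,0,-0.27,1]]'
python3 -m pendant '[[0,0,0,0,0,-0.04,1],[0,0,0,0,0,-0.08,1],[0,0,0,0,0,-0.085,1],[0,0,0,0,0,-0.085,1]]'
python3 - <<'E'
from h import *
print(readout.read_state()["moment"])
E
cp pics/w1.png /tmp/; python3 w.py w2
```

```text
time_s: 6.25
position: [0.6127, 0.2539, 0.1608]
tcp_rot: [[0.786, 0.618, -0.001], [0.618, -0.786, -0.002], [-0.002, 0.001, -1.0]]
force: [4.5, -3.9, -10.6]
opening: 0.423
grasp_force: 30.0
time_s: 6.65
position: [0.6127, 0.2539, 0.1608]
tcp_rot: [[0.599, 0.801, -0.001], [0.801, -0.599, -0.002], [-0.002, 0.001, -1.0]]
force: [4.1, -3.7, -10.8]
opening: 0.424
grasp_force: 30.0
[-0.71202318 -0.7684944  -0.01094762]
[0.6127 0.2539 0.1608] [12.9097 42.0601 82.0594 -0.1189 55.9329 49.782 ] [[ 0.5991  0.8007 -0.0005]
 [ 0.8007 -0.5991 -0.0019]
 [-0.0018  0.0007 -1.    ]]
```

View pics/w2.png

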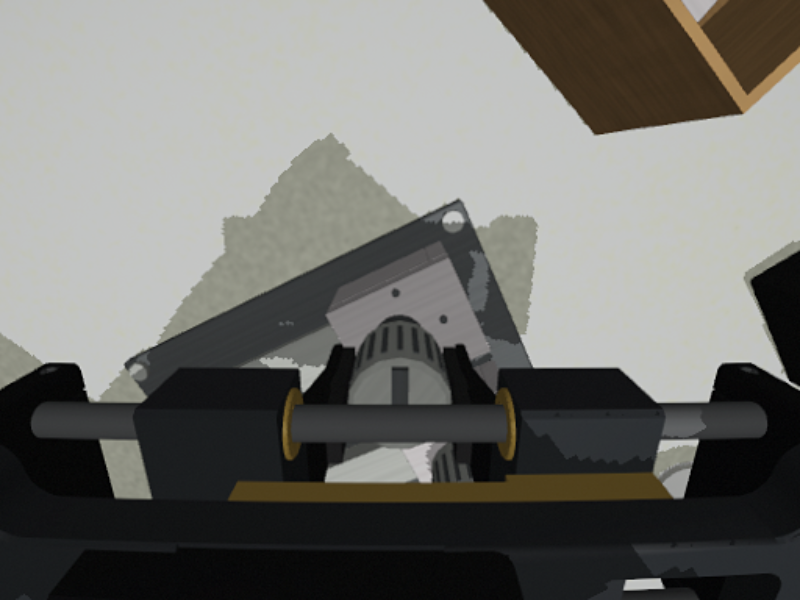

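The rib (400,385) has turned with the gripper, about 64°. Next I'll let it down onto the ledge and release.

```bash
python3 -m pendant '[[0,0,0.01,0,0,0,1],[0,0,0.02,0,0,0,1],[0,0,0.02,0,0,0,1],[0,0,0.02,0,0,0,0.2],[0,0,0.02,0,0,0,-0.3],[0,0,0.02,0,0,0,-0.4],[0,0,0.02,0,0,0,-0.4],[0,0,0.02,0,0,0,-0.4]]'
python3 -m pendant '[[0,0,-0.2,0,0,0,-0.4],[0,0,-0.4,0,0,0,-0.4],[0,0,-0.6,0,0,0,-0.4],[-0.2,0,-0.6,0,0,0.05,-0.4],[-0.4,0,-0.6,0,0,0.1,-0.4],[-0.4,0,-0.6,0,0,0.15,-0.4],[-0.4,0,-0.6,0,0,0.15,-0.4]]'
python3 w.py w3 collar_left
```

```text
time_s: 7.5
position: [0.6127, 0.2555, 0.1592]
tcp_rot: [[0.599, 0.8, 0.001], [0.8, -0.599, 0.001], [0.001, 0.0, -1.0]]
force: [0.2, -0.1, -0.0]
opening: 0.668
grasp_force: 0.0
time_s: 8.2
position: [0.564, 0.1904, 0.2792]
tcp_rot: [[0.898, 0.439, 0.001], [0.439, -0.898, 0.001], [0.001, -0.0, -1.0]]
force: [0.7, 0.4, -0.6]
opening: 0.698
grasp_force: 0.0
[0.564  0.1904 0.2792] [ 7.8951 28.7645 87.3131  0.0325 63.8688 71.8371] [[ 0.8985  0.4391  0.0009]
 [ 0.4391 -0.8985  0.0006]
 [ 0.001  -0.0002 -1.    ]]
collar_left 0.7 [195. 100. 239. 141.] [0.6118 0.2526 0.1166]
```

View pics/w3.png

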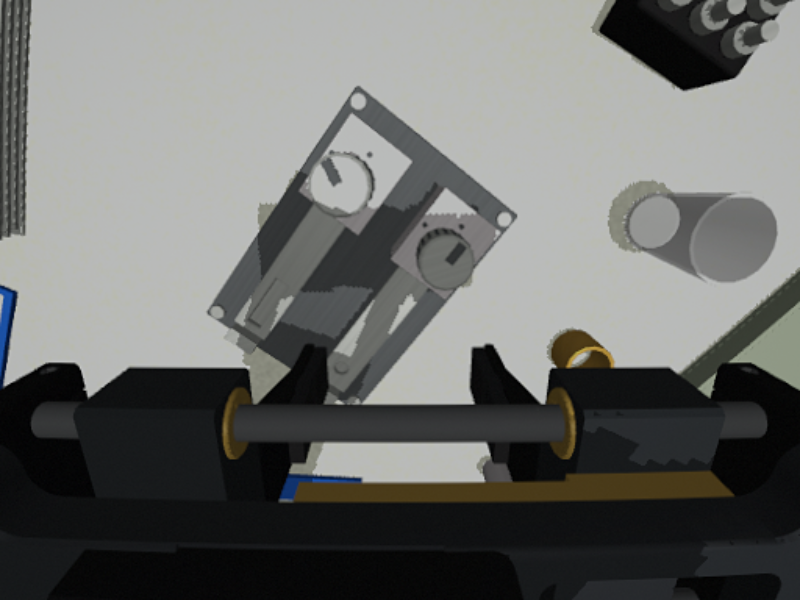

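Collar parked: its rib at (330,172) is turned and its top is at z 0.117, about 17 mm up. The right collar is still down. Now the link.

```bash
python3 -m pendant '[[0,-0.2,0,0,0,0.04,-0.4],[0,-0.447,0,0,0,0.08,-0.4],[0,-0.447,0.1,0,0,0.12,-0.4],[0,-0.447,0.3,0,0,0.16,-0.4],[0,-0.447,0.4,0,0,0.205,-0.4],[0,-0.447,0.4,0,0,0.205,-0.4],[0,-0.447,0.4,0,0,0.205,-0.4],[0,-0.447,0.4,0,0,0.205,-0.4]]'
python3 w.py w4 slotted
python3 - <<'E'
from cloud import *
np.set_printoptions(precision=4,suppress=True)
P=cloud();Z=P[...,2];x,y=.5255,.270
a=(P[...,0]-x)*.982-(P[...,1]-y)*.189; b=(P[...,0]-x)*.189+(P[...,1]-y)*.982
for lo,hi in((-.06,-.03),(-.03,0),(0,.03),(.03,.05)):
    m=(a>lo)&(a<hi)&(abs(b)<.03)&(Z>.031)&(Z<.041); print(lo,m.sum(),np.median(Z[m]) if m.any() else 0,np.percentile(b[m],[1,99]) if m.any() else 0)
E
```

```text
time_s: 9.1
position: [0.5265, 0.2717, 0.1996]
tcp_rot: [[0.983, -0.184, 0.003], [-0.184, -0.983, 0.001], [0.003, -0.002, -1.0]]
force: [-0.1, -0.5, -0.1]
opening: 0.703
grasp_force: 0.0
[0.5265 0.2717 0.1996] [ 16.4927  34.4613  91.7837   0.0072  53.5636 117.0626] [[ 0.983  -0.1835  0.0032]
 [-0.1835 -0.983   0.001 ]
 [ 0.0029 -0.0016 -1.    ]]
slotted 0.61 [240. 134. 270. 251.] [0.5266 0.2725 0.0357]
-0.06 463 0.035736293188474266 [-0.0127  0.016 ]
-0.03 618 0.03579567428418551 [-0.0129  0.0166]
0 918 0.03596490366149449 [-0.0132  0.0165]
0.03 645 0.0359319204169018 [-0.0135  0.0162]
```

```bash
python3 -m pendant '[[0,0,0.2,0,0,0,-0.4],[0,0,0.4,0,0,0,-0.4],[0,0,0.52,0,0,0,-0.4],[0,0,0.56,0,0,0,-0.4],[0,0,0.56,0,0,0,-0.4],[0,0,0.56,0,0,0,-0.4]]'
python3 -m pendant '[[0,0,0,0,0,0,1],[0,0,0,0,0,0,1],[0,0,0,0,0,0,1],[0,0,0,0,0,0,1],[0,0,0,0,0,0,1],[0,0,0,0,0,0,1],[0,0,0,0,0,0,1]]'
```

```text
time_s: 9.8
position: [0.5264, 0.2714, 0.0877]
tcp_rot: [[0.983, -0.186, 0.003], [-0.186, -0.983, 0.001], [0.003, -0.001, -1.0]]
force: [0.2, 0.0, 0.2]
opening: 0.701
grasp_force: 0.0
time_s: 10.5
position: [0.5252, 0.2711, 0.0865]
tcp_rot: [[0.982, -0.187, 0.0], [-0.187, -0.982, 0.0], [0.0, -0.0, -1.0]]
force: [-0.6, -0.9, 4.0]
opening: 0.335
grasp_force: 30.0
```

```bash
python3 -m pendant '[[0.006,0,-0.015,0,-0.009,0,1],[0.012,0,-0.031,0,-0.018,0,1],[0.018,0,-0.047,0,-0.027,0,1],[0.025,0,-0.0625,0,-0.036,0,1],[0.025,0,-0.0625,0,-0.036,0,1],[0.025,0,-0.0625,0,-0.036,0,1]]'
python3 - <<'E'
from h import *
s=readout.read_state();print(s["force"],s["moment"])
p,D=capture("scene")
p=p[150:220,250:350];cv2.imwrite("pics/s2.png",cv2.resize(p[:,:,::-1],(800,560),interpolation=cv2.INTER_CUBIC))
E
```

```text
time_s: 11.1
position: [0.5302, 0.27, 0.0984]
tcp_rot: [[0.976, -0.186, -0.11], [-0.185, -0.982, 0.021], [-0.112, 0.0, -0.994]]
force: [-0.2, -0.5, -1.7]
opening: 0.335
grasp_force: 30.0
[-0.2201699  -0.4517971  -1.71291426] [ 0.038352   -0.21616772 -0.04075752]
```

View pics/s2.png

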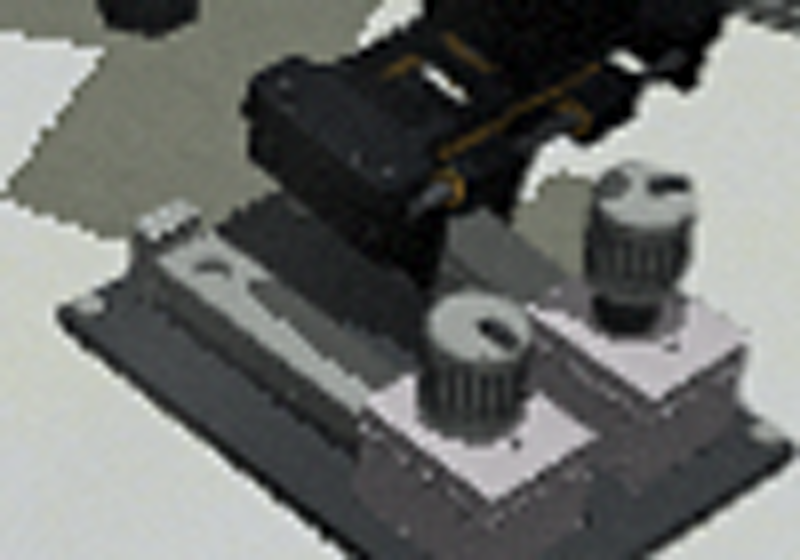

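The left collar stands raised at (640,225), and the link is held at the gripper and carried with its weight only. Drawing it out.

```bash
python3 -m pendant '[[-0.05,0,0,0,0,0,1],[-0.1,0,0,0,0,0,1],[-0.15,0,0,0,0,0,1],[-0.19,0,0,0,0,0,1],[-0.19,0,0,0,0,0,1],[-0.19,0,0,0,0,0,1],[-0.19,0,0,0,0,0,1]]'
```

```text
time_s: 11.85
position: [0.4936, 0.2773, 0.1032]
tcp_rot: [[0.976, -0.186, -0.11], [-0.185, -0.982, 0.021], [-0.112, -0.0, -0.994]]
force: [0.1, -0.3, -1.6]
opening: 0.338
grasp_force: 30.0
```

```bash
python3 -m pendant '[[-0.1,0,0,0,0,0,1],[-0.2,0,0,0,0,0,1],[-0.3,0,0,0,0,0,1],[-0.32,0,0,0,0,0,1],[-0.34,0,-0.2,0,0,0,1],[-0.36,0,-0.4,0,0.018,0,1],[-0.38,0,-0.6,0,0.036,0,1],[-0.38,0,-0.6,0,0.036,0,1]]'
python3 w.py w5 slotted
```

```text
time_s: 12.65
position: [0.4354, 0.2901, 0.2362]
tcp_rot: [[0.982, -0.186, 0.013], [-0.186, -0.983, 0.004], [0.012, -0.007, -1.0]]
force: [0.9, 0.3, -2.2]
opening: 0.34
grasp_force: 30.0
[0.4354 0.2901 0.2362] [ 21.4366  26.743  100.376   -0.0399  52.1002 122.174 ] [[ 0.9825 -0.1858  0.0129]
 [-0.1859 -0.9826  0.0045]
 [ 0.0118 -0.0068 -0.9999]]
slotted 0.92 [229.  40. 286. 308.] [0.4821 0.2807 0.187 ]
slotted 0.74 [ 90. 242. 110. 259.] [0.3738 0.5207 0.0058]
slotted 0.62 [280. 228. 405. 303.] [0.4675 0.2581 0.261 ]
```

View pics/w5.png

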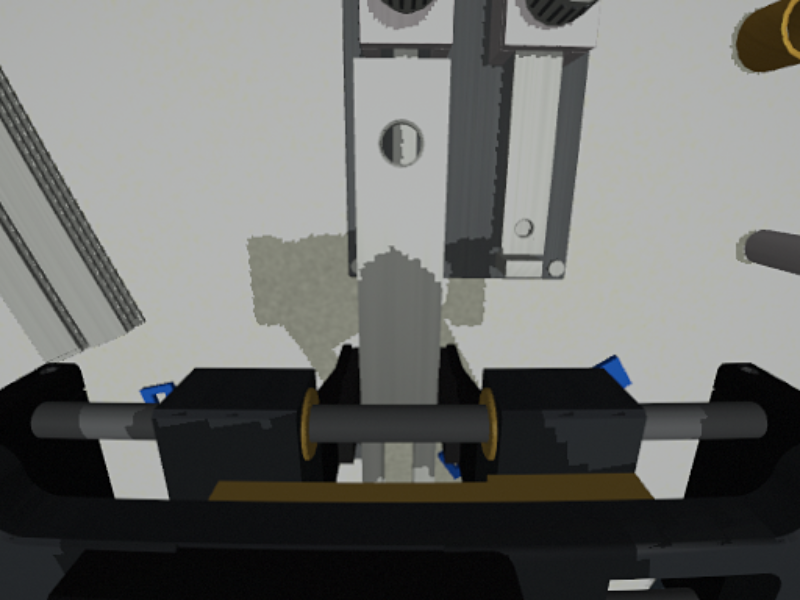

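The link is held straight, with its hole at (401,143), and is clear of the fixture. Carrying it to the tray.

```bash
python3 -m pendant '[[0.2,0.3,0,0,0,0,1],[0.354,0.53,0,0,0,0,1],[0.354,0.715,0,0,0,0,1],[0.354,0.715,0,0,0,0,1],[0.354,0.715,0,0,0,0,1]]' | head -2
python3 -m pendant '[[0.2,0.2,0,0,0,0,1],[0.354,0.45,0,0,0,0,1],[0.354,0.715,0,0,0,0,1],[0.354,0.715,0,0,0,0,1],[0.354,0.715,0,0,0,0,1]]' | head -2
python3 -m pendant '[[0.2,0.2,0,0,0,0.01,1],[0.354,0.45,0,0,0,0.02,1],[0.354,0.715,0,0,0,0.03,1],[0.354,0.715,0,0,0,0.03,1],[0.354,0.715,0,0,0,0.03,1],[0.354,0.715,0,0,0,0.03,1]]'
python3 w.py w6 slotted lane
python3 - <<'E'
from cloud import *
np.set_printoptions(precision=4,suppress=True)
P=cloud();Z=P[...,2];s=readout.read_state();R=np.array(s["tcp_rot"]);q=(P-s["position"])@R
m=(q[...,2]>.035)&(q[...,2]<.065)&(abs(q[...,1])<.02)&(q[...,0]>.02)&(q[...,0]<.2)
L=q[m];print("tool",m.sum(),L.min(0),L.max(0)); W=P[m]; A=np.c_[W[:,:2],np.ones(len(W))]; print("plane",np.linalg.lstsq(A,W[:,2],rcond=None)[0])
c=np.polyfit(L[:,0],L[:,1],1);print("yaw in tool deg",np.degrees(c[0]), "pitch in tool",np.degrees(np.polyfit(L[:,0],L[:,2],1)[0]))
E
```

```text
time_s: 13.25
position: [0.4749, 0.133, 0.2293]
time_s: 13.75
position: [0.5181, -0.0196, 0.2299]
time_s: 14.35
position: [0.5604, -0.1699, 0.23]
tcp_rot: [[0.961, -0.277, -0.002], [-0.277, -0.961, 0.003], [-0.003, -0.002, -1.0]]
force: [-0.4, 0.3, -1.8]
opening: 0.34
grasp_force: 30.0
[ 0.5604 -0.1699  0.23  ] [-27.8246  31.6974  91.2344   0.0878  57.2437  78.2077] [[ 0.9609 -0.277  -0.0021]
 [-0.277  -0.9609  0.0026]
 [-0.0027 -0.0019 -1.    ]]
slotted 0.33 [311.  91. 350. 233.] [ 0.5543 -0.26    0.0108]
lane 0.56 [194.  14. 377. 252.] [ 0.601  -0.2173  0.0051]
tool 9815 [ 0.02   -0.0153  0.0495] [0.1145 0.0157 0.0587]
plane [-0.0101  0.0069  0.1862]
yaw in tool deg 0.7125067965304389 pitch in tool 0.5832602258710665
```

View pics/w6.png

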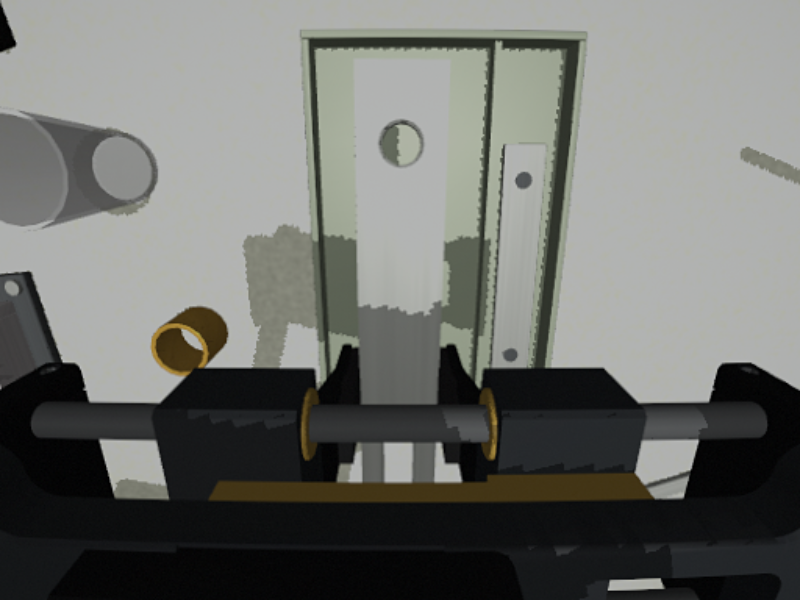

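Over the lane: walls at about x=310 and x=490 in the picture, spare to the right at (520,250). Next I'll work out the wall offsets in tool axes.

Run:
```python
from cloud import *
np.set_printoptions(precision=4,suppress=True)
P=cloud();Z=P[...,2];s=readout.read_state();R=np.array(s["tcp_rot"]);q=(P-s["position"])@R
for v in (40,70,110,150,190):
    r=q[v]; z=Z[v]; w=(z>.019)&(z<.032); y=np.sort(r[w,1]); g=np.split(y,np.where(np.diff(y)>.01)[0]+1)
    print(v,np.nanmedian(r[w,0]) if w.any() else 0,[(round(float(a.mean()),4),len(a)) for a in g if len(a)])
w=(Z>.024)&(Z<.032)&(abs(q[...,1])<.1); print("far wall x",np.percentile(q[w][:,0],[50,99,99.9]))
m=(abs(q[...,2]-.22)<.012)&(abs(q[...,1])<.04)&(q[...,0]>.05)&(Z<.012);print("floor z",np.median(Z[m]))
```

```text
40 0.14609250139812147 [(-0.0592, 6), (0.0626, 4), (0.1146, 9)]
70 0.11793719415653389 [(-0.0589, 6), (0.0626, 5), (0.1147, 8)]
110 0.07844969790095502 [(-0.1779, 7), (-0.059, 6), (0.0622, 4), (0.114, 8)]
150 0.03572298117048984 [(-0.0584, 6), (0.0625, 4), (0.1142, 8)]
190 -0.010348705131938305 [(-0.0587, 6), (0.0619, 4), (0.1141, 7)]
far wall x [0.1529 0.1649 0.1653]
floor z 0.00454246131659497
```

```bash
python3 -m pendant '[[0.05,0.008,0.2,0,0,0,1],[0.05,0.008,0.4,0,0,0,1],[0.05,0.008,0.6,0,0,0,1],[0.05,0.008,0.7,0,0,0,1],[0.05,0.008,0.75,0,0,0,1],[0.05,0.008,0.765,0,0,0,1],[0.05,0.008,0.765,0,0,0,1],[0.05,0.008,0.765,0,0,0,1]]'
python3 -m pendant '[[0,0,0,0,0,0,-0.1],[0,0,0,0,0,0,-0.1],[0,0,0,0,0,0,-0.1],[0,0,0,0,0,0,-0.1],[0,0,0,0,0,0,-0.1],[0,0,0,0,0,0,-0.1]]'
python3 -m pendant '[[0,0,-0.1,0,0,0,-0.1],[0,0,-0.3,0,0,0,-0.1],[0,0,-0.5,0,0,0,-0.1],[-0.2,0,-0.75,0,0,0,-0.1],[-0.4,0,-0.9,0,0,0,-0.1],[-0.4,0,-0.9,0,0,0,-0.1],[-0.4,0,-0.9,0,0,0,-0.1]]'
python3 w.py w7 slotted lane
python3 - <<'E'
from cloud import *
np.set_printoptions(precision=4,suppress=True)
P=cloud();Z=P[...,2];R=np.array([[.961,.277],[-.277,.961]]);a=(P[...,:2]-[.588,-.178])@R.T.T
m=(Z>.0085)&(Z<.016)&(abs(a[...,0])<.12)&(abs(a[...,1])<.05);print(m.sum(),np.median(Z[m]),cv2.minAreaRect(P[m][:,:2].astype(np.float32)))
W=P[m];print(np.linalg.lstsq(np.c_[W[:,:2],np.ones(len(W))],W[:,2],rcond=None)[0])
p,D=capture("top");c=cam("top")
for t in("collar_left","collar_right"):
  for r in look_for(t,"top")[:2]:
    e=r["extent"];print(t,r["conf"],dep(c,D,(e[0]+e[2])/2,(e[1]+e[3])/2))
E
```

```text
time_s: 15.3
position: [0.571, -0.1768, 0.0793]
tcp_rot: [[0.961, -0.278, 0.003], [-0.278, -0.961, -0.001], [0.003, 0.001, -1.0]]
force: [-0.8, -0.5, -1.7]
opening: 0.338
grasp_force: 30.0
time_s: 15.9
position: [0.57, -0.1767, 0.0779]
tcp_rot: [[0.961, -0.278, 0.0], [-0.278, -0.961, -0.0], [0.0, -0.0, -1.0]]
force: [-0.1, -0.1, 0.4]
opening: 0.546
grasp_force: 0.0
time_s: 16.6
position: [0.4924, -0.1541, 0.2594]
tcp_rot: [[0.96, -0.278, 0.002], [-0.278, -0.96, -0.001], [0.002, 0.001, -1.0]]
force: [0.2, -0.9, -0.8]
opening: 0.547
grasp_force: 0.0
[ 0.4924 -0.1541  0.2594] [-29.8015  24.4391  99.7268   0.0044  55.6948  76.3593] [[ 0.9605 -0.2784  0.0021]
 [-0.2784 -0.9605 -0.0012]
 [ 0.0024  0.0005 -1.    ]]
slotted 0.71 [241.   1. 263. 158.] [ 0.6025 -0.1821  0.0123]
lane 0.96 [194.   0. 364. 197.] [ 0.5728 -0.2078  0.005 ]
3598 0.01112002531130818 ((0.5776375532150269, -0.174773171544075), (0.09895496815443039, 0.2174464613199234), 73.88268280029297)
[-0.0003  0.0028  0.0119]
collar_left 0.46 [0.5988 0.25   0.1146]
```

View pics/w7.png

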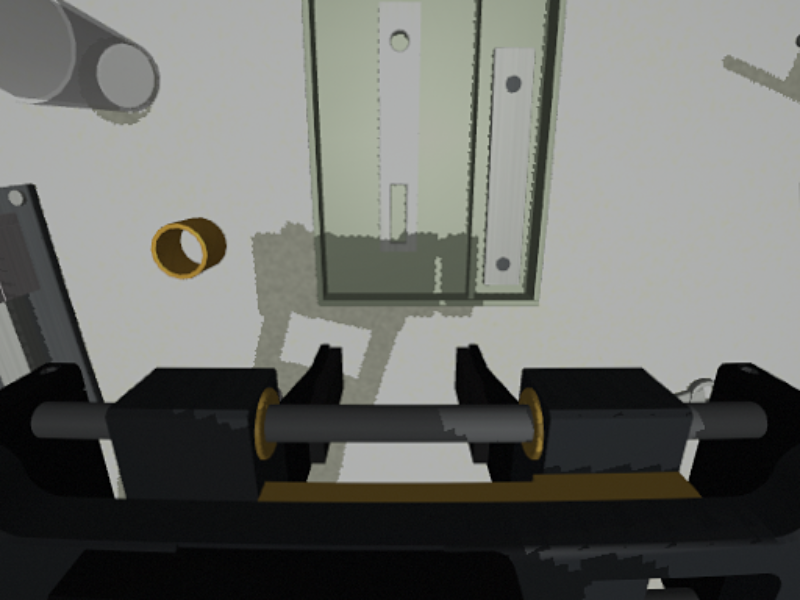

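The link lies flat in the middle of the wide lane (400,125), its top at z 0.011. The left collar is still up and the gripper is clear, so I'm handing in.

```bash
python3 -c "
from rig import bot; print(bot.hand_in())"
```

```text
the job is handed in; nothing more can be done
None
```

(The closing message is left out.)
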